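# Try the dish case, free its catch if it holds, and hold the lid open

### The job

I need both hands to take dishes out of the white dish case, so hold its lid open for me: first try the lid gently by its pull, without touching the slide catch, and if it is caught slide the catch right back. Raise the lid to about 60 degrees without ever letting it drop, and finish holding it there, still and in the gripper's fingers, because it has no stay. Leave the other things on the table where they are.

Things in the scene. Friction and masses are not known exactly. Their poses are not given: they have to be found in the camera images.
- case: The dish case, fixed to the table: a low white-painted box 200 mm deep (its x, front to back) x 320 mm wide (its y), walls 95 mm high, with a clear-topped lid on it. Origin: centre of its underside on the table. Its front (-x) faces roughly towards the robot: yaw up to 0.3 rad either way. On the front are the lid's bow pull and, beside it towards +y, the slide catch.
- lid (a joint): Angle of the lid about its hinge (rad): 0 shut, grows as the front edge rises; the hinge stops at 1.35, short of upright, so the lid falls shut from any angle when let go. The lid is 204 x 324 mm, 22 thick, 0.55 to 0.9 kg: about 2.5 to 4 N at the pull lifts it. When caught it still lifts through a few mm of play at the front (0.02 to 0.03 rad) and then stops hard (it need not be pulled with more than 15 N to tell; only the barest hold may slip); free, it just goes on rising.
- lid_hinge (a point): Middle of the hinge axis, at the top back edge of the case: 100 mm behind the case's origin, 95 mm up. The axis runs along the case's y.
- lid_handle (a point): Middle of the lid's steel bow pull: a round bar 10 mm thick and 120 mm long, parallel to the case's y and the hinge, 40 mm out from the front edge of the lid, with a leg at each end (110 mm clear between the legs). Shut, it lies 144 mm in front of and 35 mm to the -y side of the case's origin, 106 mm above the table; the lid's top is at 117 mm. It is 244 mm in front of the hinge axis and 11 mm above it, and turns with the lid; it can turn in a grip.
- catch (a joint): Travel of the slide catch (m): 0 fully shot, grows towards the case's +y (away from the pull), 0.022 drawn right back against its stop. Slides with about 2.5 N and stays where it is left. It starts anywhere in the first three quarters of its travel; the tongue and its adjustable keeper are inside the case, so its position does not tell whether the lid is caught. Drawn right back it always frees the lid.
- catch_tab (a point): Centre of the catch's steel thumb-piece, a block 14 mm wide (along the case's y), 26 mm out from the front, 22 mm high, on the front face of the case, 75 mm above the table, 119 mm in front of the case's origin and 105 mm (catch at 0) to 127 mm (drawn back) to its +y side. It moves along the case's y only; open space above it.
- saucer: Bystander, loose on the table near the case: white porcelain saucer, 92 mm across, 18 high. Origin: centre of its underside.
- bowl: Bystander, loose on the table near the case: white porcelain bowl, 80 mm across, 34 high. Origin: centre of its underside.
- weight: Bystander, loose on the table near the case: dark steel bar (paperweight) 22 x 110 x 16 mm. Origin: centre of its underside.
- water_cup: Bystander, loose on the table near the case: blue ceramic cup, 76 mm across, 85 high. Origin: centre of its underside.
- dye_jar: Bystander, loose on the table near the case: brown glass jar with a lid, 56 mm across, 70 high. Origin: centre of its underside.
- binder_bottle: Bystander, loose on the table near the case: white bottle, 56 mm across, 150 high. Origin: centre of its underside.
- brush: Bystander, loose on the table near the case: wooden-handled brush, 200 mm long, lying flat. Origin: centre of its underside (along its length).

How it is judged:
On the way:
1. the lid is tried first: lifted at least through its play while the catch is still where it was found (value of joint lid above 0.01 rad and distance of catch_tab from where it was at the start of the episode below 0.003 m), for 0.1 s.
At the end, for the whole second after the job is handed in: The lid is held still at 50 to 74 degrees (0.87 to 1.30 rad, under 0.08 rad/s) by the gripper's fingers, which bear on it with over 0.4 N; the catch is either where it was found (within 3 mm) or drawn right back (over 19 of its 22 mm); the bystanders are within 30 mm of where they stood (value of joint lid between 0.87 and 1.3 rad and velocity of joint lid between -0.08 and 0.08 rad/s and contact force between the fingers and lid above 0.4 N and (distance of catch_tab from where it was at the start of the episode below 0.003 m or value of joint catch above 0.019 m) and distance of each of saucer, bowl, weight, water_cup, dye_jar, binder_bottle, brush from where it was at the start of the episode below 0.03 m); the arm keeps its last pose, push and grip.
It fails at once if the lid is wrenched against its catch (over 80 N at the catch, about 60 N at the pull) (contact force between catch and lid above 80 N).
It fails at once if the lid is dropped: it falls faster than 1.5 rad/s from above its play (value of joint lid above 0.06 rad and velocity of joint lid below -1.5 rad/s).
It fails at once if a bystander is pushed more than 30 mm from its place or knocked over (distance of any of saucer, bowl, weight, water_cup, dye_jar, binder_bottle, brush from where it was at the start of the episode above 0.03 m or angle between any of saucer, bowl, weight, water_cup, dye_jar, binder_bottle, brush's own z axis and vertical above 0.5 rad).
It also fails if it takes over 64 s, if anything falls off the work surface, if the arm or the gripper's body presses on something with over 40 N, if the wrist force passes 120 N, or if a joint passes its speed limit or range.

### The arm

A 6-joint arm with a two-finger parallel gripper is mounted at the origin on the work surface. World frame = base frame: x ahead of the robot, y to its left, z up, the work surface at z = 0. Lengths are in m, angles in rad, forces in N, time in s.
With the tool pointing down it reaches from about 0.225 to 0.725 m from the base axis. Payload 3.1 kg.
Tool frame: the origin (TCP) lies between the finger pads; the fingertips stand 8 mm ahead of it and the grasp point (between the pads) lies 11 mm behind it; z points along the fingers, y is the line along which they close (so a half turn about z gives the same grasp; the last joint's range is limited). The gripper opens to 85 mm and grips with 20 to 120 N. Pads are 22 mm wide; open, the fingers measure 114 mm over their backs; the gripper's body (76 mm by 85 mm) begins 54 mm behind the grasp point. The pads swing forward as they close: fully open they stand 13 mm farther back than shut.
Start: joints at [-1.441, 0.048, 0.099, 1.622, 0, 1.443], TCP at [0.134, -0.508, 0.239] pointing down, gripper open.
Joint ranges: [-2.91, 2.91], [-0.99, 1.94], [-1.21, 1.42], [-2.12, 2.29], [-1.49, 1.47], [-3.14, 3.14]. Speed limits (rad/s): [2.79, 2.79, 3.14, 3.14, 3.14, 3.14].

### API

Orientations are given as a unit quaternion [w, x, y, z].
In Python, from station import arm gives the robot as it stands. The module is installed in compiled form; this text tells all that it offers.
- The arm moves only by the tool apply_moves, never from a script. Its argument "deltas" is a list of rows, each an object with "xyz": the shift along the tool's x, y, z in units of 0.04 m (1.0 is 0.04 m), a list of three; "twist": the turn, a rotation vector about the tool's x, y, z in units of 8 degrees (1.0 is 8 degrees), a list of three; "gripper": the opening, from -1 (shut) to 1 (fully open). A call has 1 to 5 rows; each row shifts and turns the commanded pose from where the row before left it, along the tool's axes as they then stand; what a row does not reach is not made up. A row lasts 1/10 s, in which the tool goes at most 50 mm and 8.59 degrees, less where a joint would pass 70% of its speed; a pose out of reach is approached as far as the arm can. A call with a number of a shift or a turn outside -1 to 1 is refused whole. A call with a gripper value outside its range is refused whole. The fingers move at their own pace and stop on an object; "grip_force" is the grip in N (left out, the last holds). Time passes only in rows, so rows that do not move let the fingers close. It gives the time, the measured TCP pose, the force, the opening and the grip force at its end, in the units of the state.
- arm.sense(): the state, without advancing time (a new reading comes with each control period).
- arm.get_image(name): name is "side" or "top"; returns the picture (384x512x3 uint8, red, green, blue); there is no depth.
- arm.camera_params(name): a dict with "fx", "fy", "cx", "cy" (pixels), "origin" and "orientation" of the camera in the world. Camera axes: x right, y down, z forward; pixel columns grow to the right and rows downward; lengths in m; the calibration is good to about 2 mm. A picture is of the moment at which its call begins. camera_params takes no time and is no camera call.
- arm.job_done(): hands the job in; it is judged then, once.
The state is a dict: "time": time; "joints": joint angles; "qvel": joint speeds; "joint_torque": joint torques, N m; "tool_pos": TCP position; "orientation": TCP orientation; "wrist_force": force on the tool from outside, world axes, zero at the start; "torque": the same for the moment, N m; "finger_gap": finger opening in m; "grasp_force": force on a finger pad.
Only numpy, scipy, OpenCV 4.12 (cv2) and the standard library are available. Lean on these libraries where they do the work, as an engineer would, in place of code of your own. Each camera call takes 0.05 s, during which the arm holds its last target. There are 200 camera calls.

## Working session

There is one attempt and no reset: what is moved stays moved. The work goes in short steps, Python scripts to look and compute and a tool call to move; the robot and the scene stay as the last step left them, time stands still between calls to the robot, and variables do not carry over. Pictures are saved under pics/ and viewed, at most 10 in all, crops included, and the job is handed in when it is done.

Besides the shell and the picture viewer there is one more tool, called in YAML: its name, and indented under it one key for each argument. apply_moves: Moves the arm, as the interface text tells. Shifts and turns lie within -1 to 1; 1 stands for 0.04 m of shift or 8 degrees of turn. Its arguments: {"type":"object","properties":{"deltas":{"type":"array"},"grip_force":{"type":"number"}},"required":["deltas"]}

```bash
mkdir -p pics; python3 - <<'E'
from station import arm
import cv2
for n in("top","side"):
    cv2.imwrite(f"pics/{n}0.png",arm.get_image(n)[:,:,::-1]); print(n,arm.camera_params(n))
s=arm.sense();print(s)
E
```

```text
top {'fx': 391.0350266419599, 'fy': 391.0350266419599, 'cx': 255.31066213005693, 'cy': 194.0408899609665, 'origin': array([ 0.37358968, -0.02701811,  1.06556664]), 'orientation': array([-0.06414784,  0.70928436, -0.69833294,  0.07163695])}
side {'fx': 448.54273689117707, 'fy': 448.54273689117707, 'cx': 251.38894789145468, 'cy': 195.39202280932503, 'origin': array([ 0.43319147, -0.80446979,  0.79969215]), 'orientation': array([-0.40951074,  0.90966643, -0.06133147,  0.03234809])}
{'time': 0.1, 'joints': array([-1.44076485e+00,  4.87205993e-02,  9.77292487e-02,  1.62200341e+00,
       -2.24938320e-06,  1.44305259e+00]), 'qvel': array([-0.0005781 , -0.00129065,  0.00346591,  0.00093991,  0.00092461,
        0.00016709]), 'joint_torque': array([ 2.82848850e-03, -3.39851367e+01,  3.20935428e+01,  1.57974951e-02,
       -1.72654177e-04, -1.91963160e-06]), 'tool_pos': array([ 0.13378278, -0.50710578,  0.2381987 ]), 'orientation': array([-1.09921382e-03,  9.91704885e-01,  1.28530981e-01, -2.38205347e-06]), 'wrist_force': array([-0.39907452,  0.12368961,  0.6208192 ]), 'torque': array([0.02891255, 0.00448063, 0.00189327]), 'grasp_force': 0.0, 'finger_gap': 0.08560405154837807}
```

View pics/top0.png

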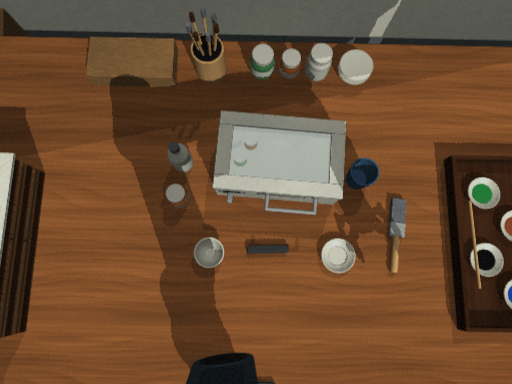

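View pics/side0.png

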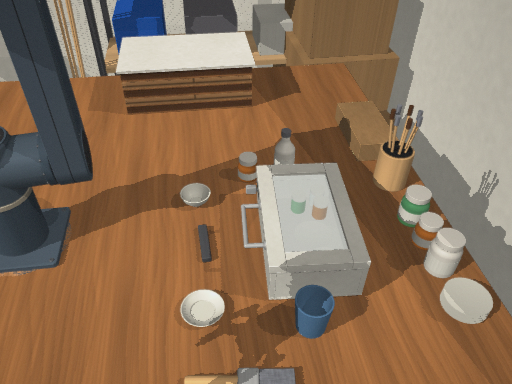

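```bash
cat > h.py <<'E'
from station import arm
import numpy as np
from scipy.spatial.transform import Rotation as R
P={n:arm.camera_params(n) for n in("top","side")}
def q2r(q): return R.from_quat(np.r_[q[1:],q[0]])
def ray(n,u,v):
    p=P[n]; d=q2r(p["orientation"]).apply([(u-p["cx"])/p["fx"],(v-p["cy"])/p["fy"],1]); return p["origin"],d
def onz(n,u,v,z):
    o,d=ray(n,u,v); return o+d*(z-o[2])/d[2]
def tri(a,b):
    o,d=ray("top",*a);p,e=ray("side",*b)
    A=np.c_[d,-e]; t=np.linalg.lstsq(A,p-o,rcond=None)[0]
    x,y=o+t[0]*d,p+t[1]*e; return (x+y)/2,np.linalg.norm(x-y)
def proj(n,X):
    p=P[n]; c=q2r(p["orientation"]).inv().apply(np.array(X)-p["origin"]); return c[...,0]/c[...,2]*p["fx"]+p["cx"],c[...,1]/c[...,2]*p["fy"]+p["cy"]
E
python3 - <<'E'
import cv2
a=cv2.imread("pics/top0.png")[180:230,200:360];b=cv2.imread("pics/side0.png")[170:270,220:300]
a=cv2.resize(a,None,fx=5,fy=5,interpolation=2);b=cv2.resize(b,None,fx=6,fy=6,interpolation=2)
cv2.imwrite("pics/ct.png",a);cv2.imwrite("pics/cs.png",b)
E
```

```text
(no output)
```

View pics/ct.png

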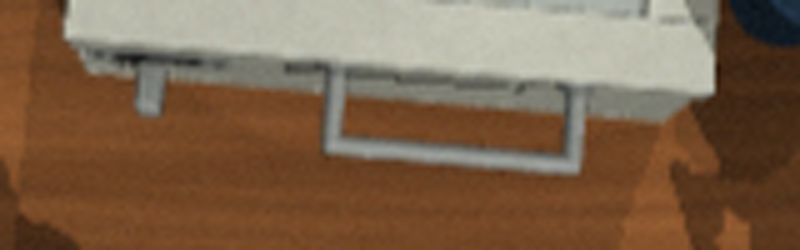

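View pics/cs.png

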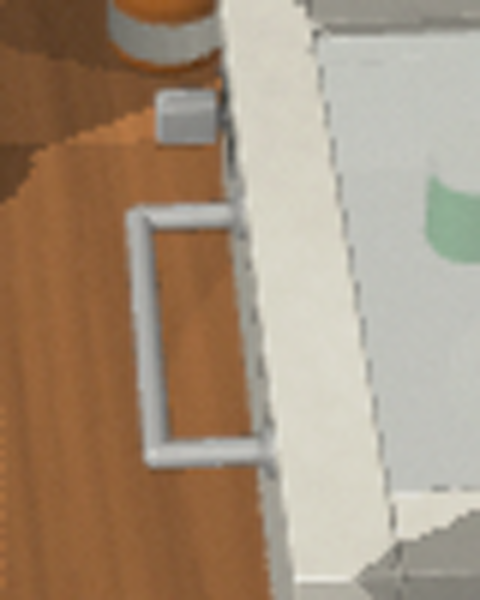

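```bash
python3 - <<'E'
from h import *
T=lambda u,v:((u+.5)/5-.5+200,(v+.5)/5-.5+180)
S=lambda u,v:((u+.5)/6-.5+220,(v+.5)/6-.5+170)
L=tri(T(332,147),S(139,214));Rr=tri(T(574,166),S(155,457));print(L,Rr)
l,r=L[0],Rr[0]; d=l-r; print("yaw",np.arctan2(-d[0],d[1]),np.linalg.norm(d))
a=onz("top",*T(66,38),.117);b=onz("top",*T(713,95),.117);e=a-b;print("lid",a,b,np.arctan2(-e[0],e[1]),np.linalg.norm(e))
yaw=np.arctan2(-e[0],e[1])
def W(p,yaw,o): return o+R.from_euler('z',yaw).apply(p)
# fit pose
from scipy.optimize import least_squares
obs=[("top",T(332,147),(-.144,.020,.106)),("top",T(574,166),(-.144,-.09,.106)),("side",S(139,214),(-.144,.02,.106)),("side",S(155,457),(-.144,-.09,.106)),
("top",T(66,38),(-.102,.162,.117)),("top",T(713,95),(-.102,-.162,.117))]
obs=[(n,uv,(p[0],p[1]+(.0 if p[2]>.11 else (.0 if p[1]>0 else 0)),p[2])) for n,uv,p in obs]
def f(x):
    out=[]
    for n,uv,p in obs: out+=list(np.array(proj(n,W(p,x[2],np.array([x[0],x[1],0]))))-uv)
    return out
s=least_squares(f,[.5,-.06,0]);print(s.x,np.round(s.fun,1))
print("tab top", [ (onz("top",*T(u,v),.086)) for u,v in((136,112),(162,115))], onz("top",*T(149,92),.086))
o=np.array([*s.x[:2],0])
t=tri(T(149,113),S(157,97));print("tab front top edge mid",t, R.from_euler('z',-s.x[2]).apply(t[0]-o))
print("local tab x2",[R.from_euler('z',-s.x[2]).apply(onz("top",*T(u,v),.086)-o) for u,v in((136,112),(162,115))])
for k,p in dict(pull=(-.144,-.035,.106),hinge=(.1,0,.095),tab0=(-.119,.105,.075)).items(): print(k,W(p,s.x[2],o))
for n,u,v in (("bowl",209,253),("weight",268,249),("saucer",338,256),("cup",363,173),("jar",176,193)):print(n,onz("top",u,v,.03))
E
```

```text
(array([ 0.5227481 , -0.06283452,  0.10904286]), np.float64(0.00015149175220570743)) (array([ 0.51441903, -0.18310832,  0.10647777]), np.float64(0.0021273881830685903))
yaw -0.069140524656252 0.12058914366105992
lid [0.57388332 0.06975567 0.117     ] [ 0.55050106 -0.2507641   0.117     ] -0.07282208213741359 0.3213715190497614
[ 0.66453812 -0.09803298 -0.07166649] [ 1.9  0.4 -2.3  0.4  0.1  2.5  0.2 -2.  -0.4 -0.2  0.6 -0.3]
tab top [array([0.54262159, 0.03605881, 0.086     ]), array([0.54129344, 0.02282173, 0.086     ])] [0.55305803 0.02974017 0.086     ]
tab front top edge mid (array([0.54180207, 0.02935487, 0.08752415]), np.float64(0.00029697442666077597)) [-0.13154262  0.11827232  0.08752415]
local tab x2 [array([-0.13120524,  0.12501773,  0.086     ]), array([-0.13158214,  0.11171953,  0.086     ])]
pull [ 0.51840157 -0.122632    0.106     ]
hinge [ 0.76428142 -0.1051935   0.095     ]
tab0 [0.55336212 0.0152185  0.075     ]
bowl [0.41609864 0.08237695 0.03      ]
weight [ 0.42880388 -0.07202686  0.03      ]
saucer [ 0.41335193 -0.25592259  0.03      ]
cup [ 0.6389131  -0.33035252  0.03      ]
jar [0.57461628 0.17702903 0.03      ]
```

The top view shows the pull's bar from (266,209) to (314,213) and the catch tab at (229,201). The side view shows them at (243,206)–(246,246) and (251,186). The catch starts about 13 mm into its travel. I'll turn the tool first so the fingers close along the case's x, then move over the pull.

apply_moves:
  deltas:
    - {"xyz": [0,0,0],"twist": [0,0,-0.99],"gripper": -0.25}
    - {"xyz": [0,0,0],"twist": [0,0,-0.99],"gripper": -0.25}
    - {"xyz": [0,0,0],"twist": [0,0,-0.99],"gripper": -0.25}
    - {"xyz": [0,0,0],"twist": [0,0,-0.99],"gripper": -0.25}
    - {"xyz": [0,0,0],"twist": [0,0,-0.99],"gripper": -0.25}
  grip_force: 50

```text
time: 0.6
tool_pos: [0.1338, -0.5073, 0.2386]
orientation: [-0.001, 0.888, 0.459, 0.0]
wrist_force: [-0.5, 0.6, 0.0]
finger_gap: 0.0321
grasp_force: 0.0
```

apply_moves:
  deltas:
    - {"xyz": [0,0,0],"twist": [0,0,-0.99],"gripper": -0.25}
    - {"xyz": [0,0,0],"twist": [0,0,-0.99],"gripper": -0.25}
    - {"xyz": [0,0,0],"twist": [0,0,-0.99],"gripper": -0.25}
    - {"xyz": [0,0,0],"twist": [0,0,-0.99],"gripper": -0.25}
    - {"xyz": [0,0,0],"twist": [0,0,0],"gripper": -0.25}

```text
time: 1.1
tool_pos: [0.1338, -0.5073, 0.2386]
orientation: [-0.001, 0.731, 0.682, 0.0]
wrist_force: [-0.0, -0.5, -0.4]
finger_gap: 0.0322
grasp_force: 0.0
```

apply_moves:
  deltas:
    - {"xyz": [0.85,0.7,0],"twist": [0,0,0],"gripper": -0.25}
    - {"xyz": [0.85,0.7,0],"twist": [0,0,0],"gripper": -0.25}
    - {"xyz": [0.85,0.7,0],"twist": [0,0,0],"gripper": -0.25}
    - {"xyz": [0.85,0.7,0],"twist": [0,0,0],"gripper": -0.25}
    - {"xyz": [0.85,0.7,0],"twist": [0,0,0],"gripper": -0.25}

```text
time: 1.6
tool_pos: [0.286, -0.3462, 0.239]
orientation: [-0.0, 0.732, 0.681, 0.0]
wrist_force: [0.6, -0.6, 0.0]
finger_gap: 0.0319
grasp_force: 0.0
```

apply_moves:
  deltas:
    - {"xyz": [0.85,0.7,0],"twist": [0,0,0],"gripper": -0.25}
    - {"xyz": [0.85,0.7,0],"twist": [0,0,0],"gripper": -0.25}
    - {"xyz": [0.85,0.7,0],"twist": [0,0,0],"gripper": -0.25}
    - {"xyz": [0.85,0.7,0],"twist": [0,0,0],"gripper": -0.25}
    - {"xyz": [0,0,0],"twist": [0,0,0],"gripper": -0.25}

```text
time: 2.1
tool_pos: [0.4088, -0.2158, 0.239]
orientation: [-0.0, 0.73, 0.684, 0.001]
wrist_force: [0.1, -1.3, 0.3]
finger_gap: 0.0319
grasp_force: 0.0
```

```bash
cat >> h.py <<'E'
def to(target,phi=None):
    s=arm.sense(); r=q2r(s["orientation"]); 
    print("t",round(s["time"],2),"pos",s["tool_pos"].round(4),"axes",r.as_matrix().round(3).tolist(),"gap",round(s["finger_gap"],4),"F",s["wrist_force"].round(1),"grip",s["grasp_force"],"j",s["joints"].round(2))
    print("units",(r.inv().apply(np.array(target)-s["tool_pos"])/.04).round(3))
    M=np.array([[.0717,.9974,0],[.9974,-.0717,0],[0,0,-1.]]).T
    print("twist to case",(np.degrees((r.inv()*R.from_matrix(M)).as_rotvec())/8).round(3))
E
python3 -c "
from h import *
to([.5184,-.1226,.15])"
```

```text
t 2.1 pos [ 0.4088 -0.2158  0.239 ] axes [[0.064, 0.998, 0.001], [0.998, -0.064, 0.002], [0.002, 0.001, -1.0]] gap 0.0319 F [ 0.1 -1.3  0.3] grip 0.0 j [-0.63 -0.11 -0.06  1.63  0.    1.  ]
units [2.496 2.581 2.231]
twist to case [ 0.006 -0.016  0.052]
```

apply_moves:
  deltas:
    - {"xyz": [0.62,0.64,0.25],"twist": [0,0,0.05],"gripper": -0.25}
    - {"xyz": [0.62,0.64,0.25],"twist": [0,0,0],"gripper": -0.25}
    - {"xyz": [0.62,0.64,0.25],"twist": [0,0,0],"gripper": -0.25}
    - {"xyz": [0.62,0.64,0.25],"twist": [0,0,0],"gripper": -0.25}
    - {"xyz": [0,0,0.6],"twist": [0,0,0],"gripper": -0.25}

```text
time: 2.6
tool_pos: [0.5192, -0.127, 0.1762]
orientation: [0.002, 0.733, 0.68, 0.002]
wrist_force: [0.9, -0.9, 0.8]
finger_gap: 0.0317
grasp_force: 0.0
```

```bash
python3 - <<'E'
from h import *
import cv2
to([.5184,-.1226,.095])
a=arm.get_image("side")[140:290,180:320,::-1];b=arm.get_image("top")[150:260,200:340,::-1]
a=cv2.resize(a,(560,600),interpolation=2)[:, :]
cv2.imwrite("pics/g1.png",cv2.resize(a,(560,600)))
E
```

```text
t 2.6 pos [ 0.5192 -0.127   0.1762] axes [[0.075, 0.997, 0.005], [0.997, -0.075, -0.0], [-0.0, 0.005, -1.0]] gap 0.0317 F [ 0.9 -0.9  0.8] grip 0.0 j [-0.37  0.06 -0.01  1.49  0.    1.28]
units [ 0.107 -0.037  2.029]
twist to case [ 0.034  0.001 -0.023]
```

View pics/g1.png

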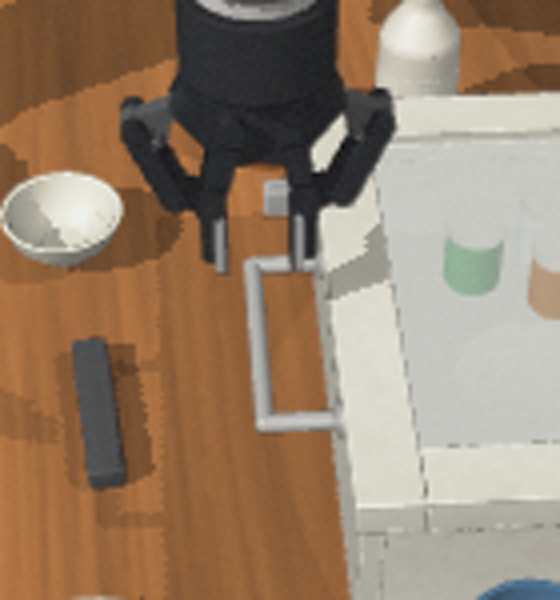

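The side view shows the open fingers above the pull, at about (180–320, 190–210) in the full image. The linkage knuckles spread wide near the lid, so I'll narrow the gap and tilt the tool 16° to come in from the front.

apply_moves:
  deltas:
    - {"xyz": [0,0,0],"twist": [-0.95,0,0],"gripper": -0.43}
    - {"xyz": [0,0,0],"twist": [-0.95,0,0],"gripper": -0.43}
    - {"xyz": [0,0,0],"twist": [0,0,0],"gripper": -0.43}

```text
time: 3.0
tool_pos: [0.5086, -0.1269, 0.1703]
orientation: [0.093, 0.729, 0.673, 0.088]
wrist_force: [-0.7, 0.6, -0.6]
finger_gap: 0.0245
grasp_force: 0.0
```

```bash
python3 -c "
from h import *
to([.5204,-.1227,.0985])"
```

```text
t 3.0 pos [ 0.5086 -0.1269  0.1703] axes [[0.08, 0.964, 0.253], [0.997, -0.078, -0.017], [0.003, 0.254, -0.967]] gap 0.0245 F [-0.7  0.6 -0.6] grip 0.0 j [-0.43 -0.23 -0.32  1.24  0.09  1.24]
units [ 0.123 -0.18   1.81 ]
twist to case [ 1.838 -0.015 -0.06 ]
```

apply_moves:
  deltas:
    - {"xyz": [0.12,-0.18,0.6],"twist": [0,0,0],"gripper": -0.43}
    - {"xyz": [0,0,0.6],"twist": [0,0,0],"gripper": -0.43}
    - {"xyz": [0,0,0.3],"twist": [0,0,0],"gripper": -0.43}
    - {"xyz": [0,0,0],"twist": [0,0,0],"gripper": -0.43}

```text
time: 3.4
tool_pos: [0.5244, -0.1247, 0.1144]
orientation: [0.095, 0.728, 0.673, 0.089]
wrist_force: [-0.7, -0.1, -0.4]
finger_gap: 0.0242
grasp_force: 0.0
```

```bash
python3 - <<'E'
from h import *
import cv2
to([.5204,-.1227,.0985])
a=arm.get_image("side")[140:290,180:320,::-1]
cv2.imwrite("pics/g2.png",cv2.resize(a,(560,600),interpolation=2))
E
```

```text
t 3.4 pos [ 0.5244 -0.1247  0.1144] axes [[0.077, 0.963, 0.258], [0.997, -0.075, -0.019], [0.001, 0.258, -0.966]] gap 0.0242 F [-0.7 -0.1 -0.4] grip 0.0 j [-0.41 -0.18 -0.39  1.11  0.08  1.25]
units [ 0.041 -0.202  0.357]
twist to case [ 1.872e+00 -1.000e-03 -4.100e-02]
```

View pics/g2.png

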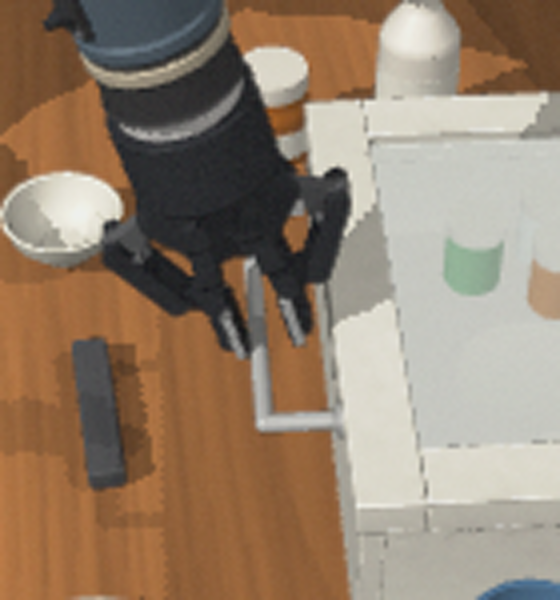

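The fingers straddle the bar but sit about 8 mm too far towards the lid. I'll correct that, go down and close.

apply_moves:
  deltas:
    - {"xyz": [0.04,-0.2,0],"twist": [0,0,0],"gripper": -0.43}
    - {"xyz": [0,0,0.18],"twist": [0,0,0],"gripper": -0.43}
    - {"xyz": [0,0,0.18],"twist": [0,0,0],"gripper": -0.43}
    - {"xyz": [0,0,0],"twist": [0,0,0],"gripper": -0.43}

```text
time: 3.85
tool_pos: [0.5209, -0.1222, 0.0986]
orientation: [0.097, 0.727, 0.674, 0.09]
wrist_force: [-0.5, 0.5, -0.8]
finger_gap: 0.0242
grasp_force: 0.0
```

apply_moves:
  deltas:
    - {"xyz": [0,0,0],"twist": [0,0,0],"gripper": -1}
    - {"xyz": [0,0,0],"twist": [0,0,0],"gripper": -1}
    - {"xyz": [0,0,0],"twist": [0,0,0],"gripper": -1}
  grip_force: 40

```text
time: 4.15
tool_pos: [0.5212, -0.1223, 0.0995]
orientation: [0.097, 0.727, 0.674, 0.09]
wrist_force: [0.2, -0.7, -1.5]
finger_gap: 0.0079
grasp_force: 38.9
```

```bash
python3 -c "
from h import *
to([.5204,-.1227,.0985])"
```

```text
t 4.15 pos [ 0.5212 -0.1223  0.0995] axes [[0.076, 0.962, 0.262], [0.997, -0.073, -0.02], [0.0, 0.262, -0.965]] gap 0.0079 F [ 0.2 -0.7 -1.5] grip 38.902289271354675 j [-0.41 -0.19 -0.43  1.08  0.09  1.25]
units [-0.011 -0.025  0.02 ]
twist to case [ 1.901  0.003 -0.028]
```

Gripped. Now I'll try the lid gently, lifting a little at a time.

apply_moves:
  deltas:
    - {"xyz": [0,0.013,-0.048],"twist": [0,0,0],"gripper": -1}
    - {"xyz": [0,0.013,-0.048],"twist": [0,0,0],"gripper": -1}
    - {"xyz": [0,0,0],"twist": [0,0,0],"gripper": -1}

```text
time: 4.45
tool_pos: [0.5214, -0.1224, 0.1038]
orientation: [0.097, 0.727, 0.674, 0.09]
wrist_force: [2.7, 0.4, -3.2]
finger_gap: 0.0083
grasp_force: 39.0
```

apply_moves:
  deltas:
    - {"xyz": [0,0.01,-0.036],"twist": [0,0,0],"gripper": -1}
    - {"xyz": [0,0,0],"twist": [0,0,0],"gripper": -1}

```text
time: 4.65
tool_pos: [0.5215, -0.1223, 0.1053]
orientation: [0.097, 0.727, 0.674, 0.09]
wrist_force: [3.3, -0.6, -3.4]
finger_gap: 0.0081
grasp_force: 39.0
```

apply_moves:
  deltas:
    - {"xyz": [0,0.01,-0.036],"twist": [0,0,0],"gripper": -1}
    - {"xyz": [0,0,0],"twist": [0,0,0],"gripper": -1}

```text
time: 4.85
tool_pos: [0.5216, -0.1224, 0.1069]
orientation: [0.097, 0.727, 0.674, 0.09]
wrist_force: [3.7, 0.4, -3.6]
finger_gap: 0.0086
grasp_force: 39.0
```

apply_moves:
  deltas:
    - {"xyz": [0,0.01,-0.036],"twist": [0,0,0],"gripper": -1}
    - {"xyz": [0,0,0],"twist": [0,0,0],"gripper": -1}

```text
time: 5.05
tool_pos: [0.5217, -0.1224, 0.1085]
orientation: [0.097, 0.727, 0.674, 0.09]
wrist_force: [5.4, -0.9, -4.3]
finger_gap: 0.0081
grasp_force: 39.0
```

apply_moves:
  deltas:
    - {"xyz": [0,0.015,-0.048],"twist": [0,0,0],"gripper": -1}
    - {"xyz": [0,0.02,-0.048],"twist": [0,0,0],"gripper": -1}
    - {"xyz": [0,0,0],"twist": [0,0,0],"gripper": -1}

```text
time: 5.35
tool_pos: [0.522, -0.1224, 0.1125]
orientation: [0.097, 0.727, 0.674, 0.09]
wrist_force: [5.1, 1.0, -4.5]
finger_gap: 0.0085
grasp_force: 39.0
```

```bash
python3 - <<'E'
from h import *
import cv2
to([.5204,-.1227,.0985]); print(arm.sense()["torque"])
a=arm.get_image("side")[170:310,220:370,::-1]
cv2.imwrite("pics/g3.png",cv2.resize(a,(600,560),interpolation=2))
E
```

```text
t 5.35 pos [ 0.522  -0.1224  0.1125] axes [[0.076, 0.962, 0.263], [0.997, -0.073, -0.02], [0.0, 0.263, -0.965]] gap 0.0085 F [ 5.1  1.  -4.5] grip 39.00518774986267 j [-0.4  -0.19 -0.41  1.1   0.09  1.25]
units [-0.01  -0.131  0.328]
twist to case [ 1.909  0.003 -0.028]
[ 0.07449323 -0.5172994   0.11756984]
```

View pics/g3.png

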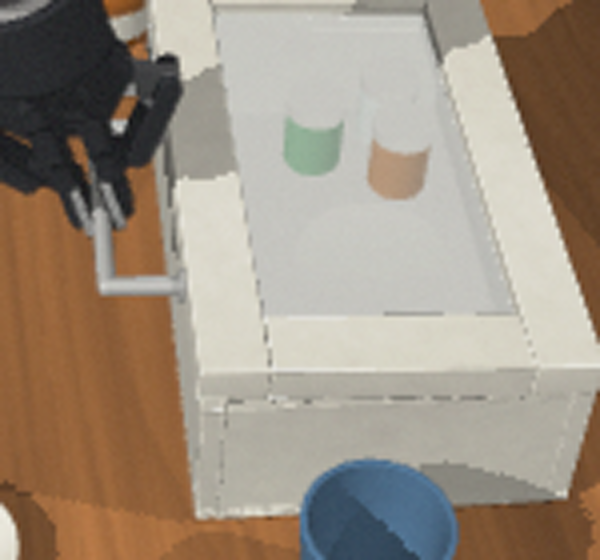

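The lid has risen about 13 mm at the pull (0.05 rad) with only 3–4 N vertical force. Its near front corner moved up from about (269,267) to (270,263). That is past the play with no hard stop, so the lid is free and I'll leave the catch alone. Next I'll work out the arc.

```bash
cat > arc.py <<'E'
from h import *
import sys
from scipy.optimize import brentq
hz=np.array([.7643,-.1052,.095]); ex=np.array([.9974,-.0716,0])
def now():
    s=arm.sense(); r=q2r(s["orientation"]); z=r.as_matrix()[:,2]
    B0=s["tool_pos"]-z*.0075  # bar in grasp
    v=B0-hz; h,w=v@ex,v[2]; th=np.arctan2(w,-h)-np.arctan2(.011,.244)
    return s,r,h,w,th
def bar(t): return np.array([-.244*np.cos(t)+.011*np.sin(t),.244*np.sin(t)+.011*np.cos(t)])
s,r,h,w,th=now()
print("t",s["time"],"theta",th,"radius err mm",(np.hypot(h,w)-.24425)*1e3,"F",s["wrist_force"].round(1),"tau",s["torque"].round(2),"gap",s["finger_gap"],"j",s["joints"].round(2),"axes",r.as_matrix()[:,1:].T.round(3).tolist())
p=bar(th)
for k in range(1,int(sys.argv[1])+1):
    q=bar(th+float(sys.argv[2])*k); d=(q-p); p=q
    D=ex*d[0]+np.array([0,0,d[1]]); print((r.inv().apply(D)/.04).round(3))
E
python3 arc.py 10 .04
```

```text
t 5.4 theta 0.05631749656548953 radius err mm -0.5832573876272396 F [ 5.3  0.6 -4.5] tau [ 0.09 -0.44  0.07] gap 0.008195522633941072 j [-0.4  -0.19 -0.41  1.1   0.09  1.25] axes [[0.962, -0.073, 0.263], [0.263, -0.02, -0.965]]
[ 0.     0.092 -0.226]
[ 0.     0.101 -0.222]
[ 0.     0.11  -0.218]
[ 0.     0.119 -0.213]
[ 0.     0.127 -0.208]
[ 0.     0.135 -0.203]
[ 0.     0.143 -0.198]
[ 0.     0.151 -0.192]
[ 0.     0.159 -0.186]
[ 0.     0.166 -0.179]
```

apply_moves:
  deltas:
    - {"xyz": [0,0.09,-0.226],"twist": [0,0,0],"gripper": -1}
    - {"xyz": [0,0.1,-0.222],"twist": [0,0,0],"gripper": -1}
    - {"xyz": [0,0.11,-0.218],"twist": [0,0,0],"gripper": -1}
    - {"xyz": [0,0.12,-0.213],"twist": [0,0,0],"gripper": -1}
    - {"xyz": [0,0,0],"twist": [0,0,0],"gripper": -1}

```text
time: 5.9
tool_pos: [0.5286, -0.1229, 0.1513]
orientation: [0.097, 0.727, 0.674, 0.09]
wrist_force: [3.7, 0.6, -3.8]
finger_gap: 0.0086
grasp_force: 38.9
```

```bash
python3 arc.py 5 .04
```

```text
t 5.9 theta 0.21819534558328016 radius err mm -0.06180933607738415 F [ 3.7  0.6 -3.8] tau [ 0.14 -0.11  0.07] gap 0.008555502022963722 j [-0.4  -0.19 -0.33  1.18  0.08  1.26] axes [[0.962, -0.073, 0.263], [0.262, -0.02, -0.965]]
[ 0.     0.127 -0.208]
[ 0.     0.136 -0.203]
[ 0.     0.144 -0.198]
[ 0.     0.151 -0.192]
[ 0.     0.159 -0.185]
```

Tracking the arc cleanly; continuing.

apply_moves:
  deltas:
    - {"xyz": [0,0.127,-0.208],"twist": [0,0,0],"gripper": -1}
    - {"xyz": [0,0.136,-0.203],"twist": [0,0,0],"gripper": -1}
    - {"xyz": [0,0.144,-0.198],"twist": [0,0,0],"gripper": -1}
    - {"xyz": [0,0.151,-0.192],"twist": [0,0,0],"gripper": -1}
    - {"xyz": [0,0.159,-0.185],"twist": [0,0,0],"gripper": -1}

```text
time: 6.4
tool_pos: [0.5444, -0.1239, 0.1957]
orientation: [0.095, 0.727, 0.674, 0.089]
wrist_force: [-3.3, 1.0, -2.3]
finger_gap: 0.0087
grasp_force: 39.2
```

apply_moves:
  deltas:
    - {"xyz": [0,0,0],"twist": [0,0,0],"gripper": -1}

```text
time: 6.5
tool_pos: [0.5452, -0.124, 0.1975]
orientation: [0.097, 0.727, 0.674, 0.09]
wrist_force: [-5.5, 1.5, -1.4]
finger_gap: 0.0081
grasp_force: 39.3
```

```bash
python3 arc.py 5 .04
```

```text
t 6.5 theta 0.4191053117509912 radius err mm 0.7773585881714618 F [-5.5  1.5 -1.4] tau [0.35 1.38 0.12] gap 0.008117373390346076 j [-0.39 -0.15 -0.2   1.27  0.08  1.27] axes [[0.963, -0.073, 0.261], [0.26, -0.02, -0.965]]
[ 0.     0.166 -0.179]
[ 0.001  0.173 -0.172]
[ 0.001  0.18  -0.165]
[ 0.001  0.186 -0.158]
[ 0.001  0.193 -0.15 ]
```

apply_moves:
  deltas:
    - {"xyz": [0,0.15,-0.18],"twist": [0,0,0],"gripper": -1}
    - {"xyz": [0,0.165,-0.173],"twist": [0,0,0],"gripper": -1}
    - {"xyz": [0,0.175,-0.166],"twist": [0,0,0],"gripper": -1}
    - {"xyz": [0,0.183,-0.158],"twist": [0,0,0],"gripper": -1}
    - {"xyz": [0,0.19,-0.15],"twist": [0,0,0],"gripper": -1}

```text
time: 7.0
tool_pos: [0.5697, -0.1257, 0.2384]
orientation: [0.096, 0.727, 0.674, 0.09]
wrist_force: [-7.7, 2.6, 0.9]
finger_gap: 0.0083
grasp_force: 39.4
```

apply_moves:
  deltas:
    - {"xyz": [0,0,0],"twist": [0,0,0],"gripper": -1}

```text
time: 7.1
tool_pos: [0.5709, -0.1258, 0.2402]
orientation: [0.098, 0.727, 0.674, 0.091]
wrist_force: [-7.4, 2.0, 2.5]
finger_gap: 0.0081
grasp_force: 39.6
```

```bash
python3 arc.py 5 .04
```

```text
t 7.1 theta 0.6222850964938074 radius err mm 1.9953282007404982 F [-7.4  2.   2.5] tau [0.54 1.74 0.11] gap 0.008131289969119658 j [-0.37 -0.08 -0.06  1.34  0.08  1.28] axes [[0.962, -0.073, 0.264], [0.263, -0.02, -0.964]]
[ 0.001  0.199 -0.141]
[ 0.001  0.205 -0.133]
[ 0.001  0.21  -0.125]
[ 0.001  0.215 -0.116]
[ 0.001  0.219 -0.108]
```

apply_moves:
  deltas:
    - {"xyz": [0,0.175,-0.17],"twist": [0,0,0],"gripper": -1}
    - {"xyz": [0,0.195,-0.143],"twist": [0,0,0],"gripper": -1}
    - {"xyz": [0,0.205,-0.13],"twist": [0,0,0],"gripper": -1}
    - {"xyz": [0,0.21,-0.12],"twist": [0,0,0],"gripper": -1}
    - {"xyz": [0,0.215,-0.11],"twist": [0,0,0],"gripper": -1}

```text
time: 7.6
tool_pos: [0.6025, -0.128, 0.2751]
orientation: [0.097, 0.727, 0.674, 0.091]
wrist_force: [-2.7, 2.5, -0.6]
finger_gap: 0.0081
grasp_force: 39.1
```

apply_moves:
  deltas:
    - {"xyz": [0,0,0],"twist": [0,0,0],"gripper": -1}

```text
time: 7.7
tool_pos: [0.6036, -0.1281, 0.2763]
orientation: [0.099, 0.726, 0.674, 0.092]
wrist_force: [-4.9, 2.0, 1.4]
finger_gap: 0.0079
grasp_force: 40.2
```

```bash
python3 arc.py 6 .04
```

```text
t 7.7 theta 0.8201664189065653 radius err mm 3.467596758957442 F [-4.9  2.   1.4] tau [0.64 0.98 0.19] gap 0.007926412036847748 j [-0.36  0.01  0.1   1.41  0.07  1.3 ] axes [[0.961, -0.072, 0.267], [0.266, -0.019, -0.964]]
[ 0.001  0.223 -0.099]
[ 0.001  0.227 -0.09 ]
[ 0.001  0.231 -0.08 ]
[ 0.001  0.234 -0.071]
[ 0.001  0.236 -0.062]
[ 0.001  0.239 -0.052]
```

apply_moves:
  deltas:
    - {"xyz": [0,0.21,-0.12],"twist": [0,0,0],"gripper": -1}
    - {"xyz": [0,0.222,-0.1],"twist": [0,0,0],"gripper": -1}
    - {"xyz": [0,0.228,-0.09],"twist": [0,0,0],"gripper": -1}
    - {"xyz": [0,0.23,-0.08],"twist": [0,0,0],"gripper": -1}
    - {"xyz": [0,0.235,-0.07],"twist": [0,0,0],"gripper": -1}

```text
time: 8.2
tool_pos: [0.6406, -0.1307, 0.3039]
orientation: [0.097, 0.727, 0.674, 0.091]
wrist_force: [-1.0, 3.0, -0.5]
finger_gap: 0.0082
grasp_force: 39.4
```

apply_moves:
  deltas:
    - {"xyz": [0,0.2,-0.055],"twist": [0,0,0],"gripper": -1}
    - {"xyz": [0,0.04,-0.01],"twist": [0,0,0],"gripper": -1}
    - {"xyz": [0,0,0],"twist": [0,0,0],"gripper": -1}
    - {"xyz": [0,0,0],"twist": [0,0,0],"gripper": -1}

```text
time: 8.6
tool_pos: [0.6489, -0.1313, 0.3088]
orientation: [0.097, 0.727, 0.674, 0.091]
wrist_force: [-2.4, 5.2, 1.2]
finger_gap: 0.0085
grasp_force: 39.6
```

```bash
python3 arc.py 1 .04; python3 - <<'E'
from h import *
import cv2
cv2.imwrite("pics/e.png",np.hstack([arm.get_image("side")[60:380,100:450,::-1],arm.get_image("top")[60:380,120:450,::-1]]))
s=arm.sense();print(s["qvel"].round(4),s["wrist_force"],s["tool_pos"])
E
```

```text
t 8.6 theta 1.0453464218846806 radius err mm 5.008828830275148 F [-2.4  5.2  1.2] tau [0.95 0.72 0.29] gap 0.008545328049645156 j [-0.33  0.14  0.31  1.48  0.07  1.32] axes [[0.962, -0.073, 0.264], [0.263, -0.019, -0.965]]
[ 0.001  0.24  -0.047]
[ 0.0008 -0.0028 -0.0019  0.0009  0.0001 -0.0005] [-1.72090404  5.21873992  1.43041485] [ 0.64872943 -0.13131996  0.30870063]
```

View pics/e.png

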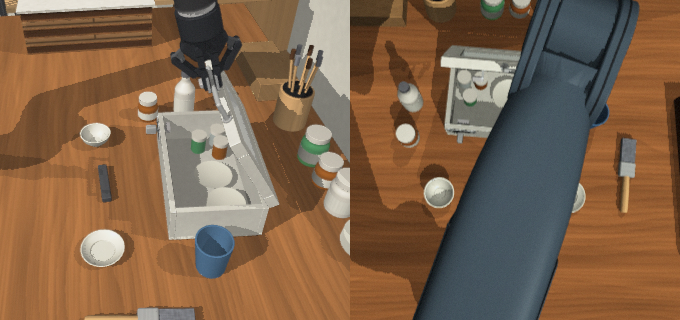

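The side view shows the lid standing open at about 60° (front edge near (310,130) in the full image) with the fingers on its pull. The bystanders and catch look unmoved. I'll let it settle briefly, then hand in.

apply_moves:
  deltas:
    - {"xyz": [0,0,0],"twist": [0,0,0],"gripper": -1}
    - {"xyz": [0,0,0],"twist": [0,0,0],"gripper": -1}
    - {"xyz": [0,0,0],"twist": [0,0,0],"gripper": -1}
    - {"xyz": [0,0,0],"twist": [0,0,0],"gripper": -1}
    - {"xyz": [0,0,0],"twist": [0,0,0],"gripper": -1}

```text
time: 9.2
tool_pos: [0.6487, -0.1313, 0.3087]
orientation: [0.097, 0.727, 0.674, 0.091]
wrist_force: [-2.6, 4.5, 1.3]
finger_gap: 0.0084
grasp_force: 39.5
```

```bash
python3 -c "
from station import arm
print(arm.sense()['tool_pos'],arm.job_done())"
```

```text
the job is handed in; nothing more can be done
[ 0.64865289 -0.13130356  0.30869061] None
```

I tried the lid by its pull and it was free, so I left the catch alone, raised the lid to about 60°, and handed in with the gripper's fingers holding it still there; no verdict came back.

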